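# Set the rolling mill to the gauge

### The job

A 5 mm gauge strip lies between the open rolls of the jeweller's rolling mill. Turn the handwheel on top clockwise to bring the upper roll down until the gauge just drags, so that it takes a steady pull of between 5 and 8 N to slide it, and make sure by drawing it by its orange grip a centimetre or so outwards with that drag. Never clamp it hard in the rolls, and leave it there, lying in the rolls with that drag, with your hand off it and the other things on the bench undisturbed.

Things in the scene. Friction and masses are not known exactly. Their poses are not given: they have to be found in the camera images.
- mill: Green rolling mill bolted to the bench: base 150 x 200 mm, 217 mm high to the top of its bridge. Origin: centre of the base, on the bench. x points along the feed (from the feed side into the rolls), y along the rolls, z up. Two steel rolls (diameter 50, 88 long) lie one over the other above the origin; they do not rotate. The crank on its +y side is laid back, not needed.
- head: The mill's upper works: bridge, screw, handwheel, upper roll. Origin on the wheel's vertical axis, 195 mm above the bench. The upper roll starts 0.5 to 3.8 mm clear of the gauge (1/8 to 1 turn of the wheel). Once touching, it yields on its springs: each 1/8 turn more adds about 7 N of nip, so 6 N of drag. A nip of 3.5 to 15 N is right; over 30 N (1/2 turn past touching) is clamped hard.
- wheel_top (a point): Centre of the black handwheel's top face, 245 mm above the bench; the wheel is 96 mm across, 12 thick, its axis vertical. Clockwise seen from above lowers the upper roll, 4 mm a turn (1 mm a quarter turn). It turns as often as you like, stays where it is left and needs 1.5 to 2 N at its handle.
- knob (a point): Red upright handle on the handwheel, diameter 16, 40 tall, 36 mm from the wheel's axis. The point is on its axis at mid-height, about 269 mm above the bench. It spins freely about itself: grip it from above and lead it round in a circle, or push it. Which way it points at the start is random and says nothing of the gap.
- gauge: Loose gauge: steel strip 190 x 16 x 5 mm lying flat on the feed table and lower roll, passing under the upper roll. 0.12 to 0.18 kg. Origin: centre of the strip's underside; x along the strip to its free end, y across, z up. Sliding it along -x takes 0.7 of the nip force, give or take 15 %, plus 0.5 N for its weight. 
- gauge_grip (a point): Centre of the gauge's orange grip (60 mm long along the gauge's x, 18 wide, 14 high), 115 mm from the gauge's origin towards -x, 112 mm above the bench. It hangs out in the air, its inner end about 25 mm beyond the feed table's edge. Fingers that press it down or up as they close or draw make it drag more than it does when free: let it float (no vertical force) while judging.
- gauge_tip (a point): Centre of the gauge's free end, 95 mm from its origin towards +x. At the start it stands 31 to 41 mm past the middle of the rolls, so the gauge can be drawn out some 25 mm in all and still lie in them.
- nip (a point): Middle of the rolls' length, on top of the lower roll, 110 mm above the bench; axes as the mill's. The aluminium feed table (92 mm wide, reaching from 30 to 118 mm before this point) has the same height.
- hammer: Wooden-handled hammer, 240 mm, lying on the bench; leave alone.
- calliper: Steel sliding calliper, 200 mm, lying on the bench; leave alone.
- jar: Small jar, diameter 56, 62 mm high, standing on the bench; leave alone.
Mind the look-alikes: they are no part of the job. Of the things shaped like the gauge, the steel one is meant.

How it is judged:
By the outcome, as a careful person would: the job done as asked, in the order asked, and still so for the second after the job is handed in, with the robot touching nothing.
It also fails if it takes over 72 s, if anything falls off the work surface, if the arm or the gripper's body presses on something with over 40 N, if the wrist force passes 120 N, or if a joint passes its speed limit or range.

### The arm

A 6-joint arm with a two-finger parallel gripper is mounted at the origin on the work surface. World frame = base frame: x ahead of the robot, y to its left, z up, the work surface at z = 0. Lengths are in m, angles in degrees, forces in N, time in s.
With the tool pointing down it reaches from about 0.3 to 0.95 m from the base axis. Payload 3.1 kg.
Tool frame: the origin (TCP) lies at the very end of the fingers, on their centre line; the grasp point (between the pads) lies 19 mm behind it (arm.pinch_z is the distance from the TCP to the grasp point, in m); z points along the fingers, y is the line along which they close (so a half turn about z gives the same grasp; the last joint's range is limited). The gripper opens to 85 mm and grips with 20 to 120 N. Pads are 22 mm wide; open, the fingers measure 114 mm over their backs; the gripper's body (76 mm by 85 mm) begins 54 mm behind the grasp point. The pads swing forward as they close: fully open they stand 13 mm farther back than shut.
Start: joints at [-79.739, 17.653, 93.61, -0, 68.738, -3.994], TCP at [0.154, -0.606, 0.231] pointing down, gripper open.
Joint ranges: [-175.34, 175.34], [-45.06, 112.39], [2.9, 150.54], [-68.45, 248.45], [3.09, 151.38], [-168.51, 168.51]. Speed limits (degrees/s): [159.86, 159.86, 180, 180, 180, 180].

### API

Orientations are given as a 3x3 rotation matrix whose columns are the frame's x, y, z axes.
In Python, from rig import arm, vision gives the robot as it stands.
- The arm moves only by the tool send_rows, never from a script. Its argument "steps" is a list of rows, each a list of 5 numbers: the finger opening in m, from 0 to 0.0854, then the shift along the tool's x, y, z in m, then the turn about the tool's z in degrees. In form: [[hand, x, y, z, turn], ...]. A call has 1 to 20 rows; each row is the pose to reach, as a shift and turn from the pose commanded when the call began, along the tool's axes at that moment; what a row does not reach only later rows make up. A row lasts 1/8 s, in which the tool goes at most 62.5 mm and 10.7 degrees, less where a joint would pass 70% of its speed; a pose out of reach is approached as far as the arm can. A call with a gripper value outside its range is refused whole. The fingers move at their own pace and stop on an object; "squeeze" is the grip in N (left out, the last holds). Time passes only in rows, so rows that repeat a pose let the fingers close. It gives the time, the measured TCP pose, the force, the opening and the grip force at its end, in the units of the state.
- arm.state(): the state, without advancing time (a new reading comes with each control period).
- vision.snapshot(name): name is "side" or "top" or "wrist"; returns the picture (420x560x3 uint8, red, green, blue); there is no depth.
- vision.get_calibration(name): a dict with "mtx" (3x3 intrinsics, pixels), "origin" and "orientation" of the camera in the world. Camera axes: x right, y up, looking along -z (the intrinsics and any distortion apply to the point x, -y, -z); pixel columns grow to the right and rows downward; lengths in m; the calibration is good to about 2 mm. The wrist camera is an equidistant fisheye: a pixel r from the principal point sees the ray r / f radians off the axis. A picture is of the moment at which its call begins: read the wrist's pose just before it. get_calibration takes no time and is no camera call; for the wrist camera it gives the pose at the moment of the call.
- arm.hand_in(): hands the job in; it is judged then, once.
The state is a dict: "t": time; "q": joint angles; "qvel": joint speeds; "effort": joint torques, N m; "tcp_pos": TCP position; "orientation": TCP orientation; "contact_force": force on the tool from outside, world axes, zero at the start; "moment": the same for the moment, N m; "grip_width": opening from 0.0 (shut) to 1.0 (fully open); "finger_force": force on a finger pad.
Only numpy, scipy, OpenCV 4.12 (cv2) and the standard library are available. Lean on these libraries where they do the work, as an engineer would, in place of code of your own. Each camera call takes 0.05 s, during which the arm holds its last target. There are 200 camera calls.

## Working session

There is one attempt and no reset: what is moved stays moved. The work goes in short steps, Python scripts to look and compute and a tool call to move; the robot and the scene stay as the last step left them, time stands still between calls to the robot, and variables do not carry over. Pictures are saved under pics/ and viewed, at most 10 in all, crops included, and the job is handed in when it is done.

Besides the shell and the picture viewer there is one more tool, called after "Request:" as a command line: name --pt "numbers of a row" for each row, then --argument value for the rest. send_rows: Moves the arm, as the interface text tells. Its arguments: {"type":"object","properties":{"steps":{"type":"array","items":{"type":"array","items":{"type":"number"}}},"squeeze":{"type":"number"}},"required":["steps"]}

```bash
mkdir -p pics; ls; python3 - <<'E'
from rig import arm,vision
import cv2,json
print(arm.state())
for n in("side","top"):
    cv2.imwrite(f"pics/{n}0.png",vision.snapshot(n)[:,:,::-1]); print(vision.get_calibration(n))
E
```

```text
pics
{'t': 0.0, 'q': array([-7.97391990e+01,  1.77062230e+01,  9.36908112e+01,  4.70631628e-04,
        6.87387334e+01, -3.99286306e+00]), 'qvel': array([-0.07007475, -0.01906598,  0.02052693, -0.01405026,  0.02226036,
        0.01602091]), 'effort': array([-1.56522615e-04, -4.15252483e+01, -2.76666427e+01, -3.16060259e-04,
        1.02350092e-02, -1.90870189e-06]), 'tcp_pos': array([ 0.15371683, -0.60493238,  0.23001769]), 'orientation': array([[ 9.69215938e-01,  2.46211890e-01, -4.14560010e-04],
       [ 2.46212178e-01, -9.69213145e-01,  2.33305577e-03],
       [ 1.72629059e-04, -2.36330456e-03, -9.99997192e-01]]), 'contact_force': array([ 0.38020014,  0.06064396, -0.31427302]), 'moment': array([ 0.01778637, -0.02332027, -0.00090215]), 'finger_force': 0.0, 'grip_width': 0.9962081106931556}
{'mtx': array([[441.20251047,   0.        , 284.84843961],
       [  0.        , 441.20251047, 202.02215627],
       [  0.        ,   0.        ,   1.        ]]), 'origin': array([0.34557049, 0.94185667, 1.00236235]), 'orientation': array([[-0.99720023,  0.03779907, -0.06452081],
       [-0.07368601, -0.64360949,  0.76179866],
       [-0.01273092,  0.76442007,  0.6445928 ]])}
{'mtx': array([[454.97221334,   0.        , 276.72847806],
       [  0.        , 454.97221334, 207.50527374],
       [  0.        ,   0.        ,   1.        ]]), 'origin': array([ 0.25007578, -0.04728143,  1.49779849]), 'orientation': array([[-0.02221492,  0.98700977, -0.159117  ],
       [-0.99973997, -0.02111223,  0.00861732],
       [ 0.00514606,  0.15926706,  0.98722212]])}
```

View pics/side0.png

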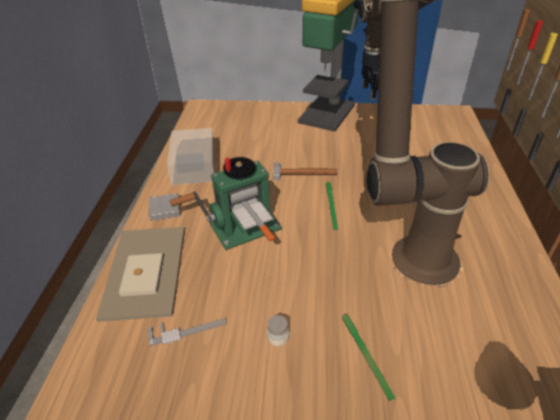

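View pics/top0.png

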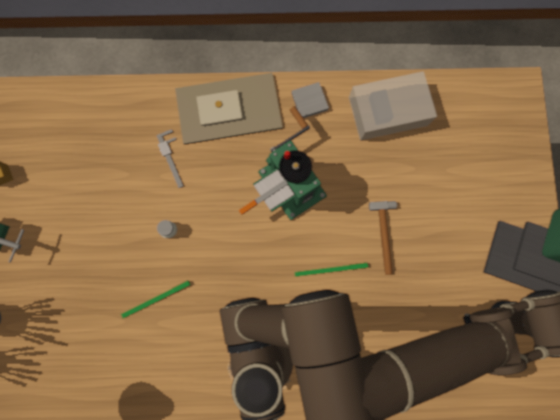

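The mill is at about (295,180) in the top view. Its black wheel is at (296,167), the red knob at (288,155), and the orange grip at (249,207). The gauge look-alikes are the green strips at top (332,270) and (157,299). The steel strip with the orange grip, lying in the rolls, is the one meant. Next I'll localise it and confirm with an enlarged crop.

```bash
cat > h.py <<'E'
import numpy as np, cv2
from rig import arm, vision
def ray(cal,u,v):
    K=cal["mtx"]; d=np.array([(u-K[0,2])/K[0,0],-(v-K[1,2])/K[1,1],-1.])
    return cal["origin"],cal["orientation"]@d
def onz(cal,uv,z):
    o,d=ray(cal,*uv); return o+d*(z-o[2])/d[2]
def proj(cal,p):
    c=cal["orientation"].T@(np.asarray(p)-cal["origin"]); K=cal["mtx"]
    return K[0,0]*c[0]/-c[2]+K[0,2], K[1,1]*-c[1]/-c[2]+K[1,2]
def blob(mask,box):
    m=np.zeros_like(mask); x0,y0,x1,y1=box; m[y0:y1,x0:x1]=mask[y0:y1,x0:x1]
    n,l,s,c=cv2.connectedComponentsWithStats(m)
    i=1+np.argmax(s[1:,4]); return c[i],s[i],(l==i)
def masks(im):
    r,g,b=[im[:,:,i].astype(int) for i in range(3)]
    return dict(red=((r>130)&(g<60)&(b<70)).astype(np.uint8),
      orange=((r>150)&(g>45)&(g<115)&(b<60)&(r-g>95)).astype(np.uint8),
      black=((im.max(2)<45)).astype(np.uint8))
E
python3 - <<'E'
from h import *
B={"top":(230,135,330,220),"side":(205,145,285,245)}
H={"red":.289,"orange":.119,"black":.245}
P={}
for n in B:
    im=vision.snapshot(n); cal=vision.get_calibration(n); m=masks(im)
    for k in H:
        c,s,l=blob(m[k],B[n]); print(n,k,c.round(1),s,onz(cal,c,H[k]).round(4))
        if k=="orange":
            (cx,cy),wh,a=cv2.minAreaRect(np.argwhere(l)[:,::-1].astype(np.float32)); print(cx,cy,wh,a)
    x0,y0,x1,y1=B[n]
    P[n]=cv2.resize(im[y0:y1,x0:x1],(400,400),interpolation=cv2.INTER_CUBIC)
cv2.imwrite("pics/crop.png",np.hstack([P["top"],P["side"]])[:,:,::-1])
E
```

```text
top red [286.6 153.2] [285 152   4   4  12] [ 0.5951 -0.0882  0.289 ]
top orange [285.5 152.5] [285 152   2   2   2] [ 0.6461 -0.0907  0.119 ]
285.5 152.5 (1.4142135381698608, 0.0) 135.0
top black [295.8 167.4] [279 151  33  33 702] [ 0.5657 -0.1148  0.245 ]
side red [227.4 163.9] [225 159   5  11  45] [ 0.5899 -0.0572  0.289 ]
side orange [267.  232.5] [262 227  11  12  48] [0.4751 0.0365 0.119 ]
266.84002685546875 232.1199951171875 (14.0, 3.6000001430511475) 53.13010025024414
side black [241.3 168.7] [224 158  32  21 404] [ 0.56   -0.0968  0.245 ]
```

View pics/crop.png

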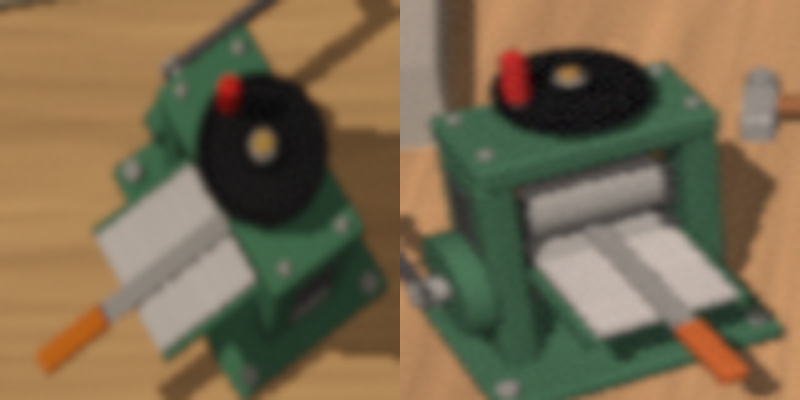

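The crop confirms it: the steel strip with the orange grip lies in the mill's rolls. In the top view the hub is at about (295.5,165.8), the knob top at (287,153) and the grip centre at (248,207). In the side view the hub is at (239,163.5) and the knob at (228,164).

```bash
python3 - <<'E'
from h import *
B={"top":(230,135,330,220),"side":(205,145,285,245)}
R={}
for n in B:
    im=vision.snapshot(n); cal=vision.get_calibration(n)
    hsv=cv2.cvtColor(im,cv2.COLOR_RGB2HSV).astype(int); h,s,v=hsv[...,0],hsv[...,1],hsv[...,2]
    mm={"red":((h<4)|(h>174))&(s>170)&(v>100),"orange":(h>=4)&(h<14)&(s>195)&(v>120),"black":v<60}
    for k in mm:
        box=B[n] 
        if k=="orange": box={"top":(232,195,262,220),"side":(255,215,282,245)}[n]
        c,st,l=blob(mm[k].astype(np.uint8),box)
        pts=np.argwhere(l)[:,::-1].astype(np.float32)
        if k=="black": e=cv2.fitEllipse(cv2.convexHull(pts)); c=np.array(e[0]); print(e)
        if k=="orange": print(cv2.boxPoints(cv2.minAreaRect(pts)).round(1).tolist())
        R[n,k]=(cal,c); print(n,k,c.round(1),st)
for k,z in (("red",.269),("orange",.114),("black",.243)):
    A=[];b=[]
    for n in B:
        cal,c=R[n,k]; o,d=ray(cal,*c); d/=np.linalg.norm(d); M=np.eye(3)-np.outer(d,d); A.append(M); b.append(M@o)
        print(k,n,onz(cal,c,z).round(4))
    print(k,"tri",np.linalg.solve(sum(A),sum(b)).round(4))
E
```

```text
top red [286.7 153.8] [284 152   6   5  21]
[[239.1999969482422, 209.8000030517578], [253.3000030517578, 200.5], [255.60000610351562, 203.89999389648438], [241.5, 213.3000030517578]]
top orange [248.  207.1] [240 201  16  12  43]
((296.7651672363281, 167.45138549804688), (31.22588539123535, 38.13251876831055), 128.31497192382812)
top black [296.8 167.5] [279 150  37  34 828]
side red [227.3 164.4] [225 158   6  13  56]Traceback (most recent call last):
  File "<stdin>", line 11, in <module>
  File "h.py", line 14, in blob
    i=1+np.argmax(s[1:,4]); return c[i],s[i],(l==i)
        ~~~~~~~~~^^^^^^^^^
    return _wrapfunc(a, 'argmax', axis=axis, out=out, **kwds)
    return bound(*args, **kwds)
ValueError: attempt to get argmax of an empty sequence
```

```bash
python3 - <<'E'
from h import *
C={n:vision.get_calibration(n) for n in("top","side")}
D={"hub":((295.5,165.8),(239,163.7),.249),"knob":((286.9,153.6),(227.3,164.2),.272),"grip":((248,207.1),(267.2,232.5),.115)}
P={}
for k,(a,b,z) in D.items():
    A=0;B=0
    for n,c in(("top",a),("side",b)):
        o,d=ray(C[n],*c); d/=np.linalg.norm(d); M=np.eye(3)-np.outer(d,d); A=A+M;B=B+M@o
        print(k,n,onz(C[n],c,z).round(4))
    P[k]=np.linalg.solve(A,B); print(k,"tri",P[k].round(4))
g=P["hub"]-P["grip"]; print("feed az",np.degrees(np.arctan2(g[1],g[0])),np.hypot(*g[:2]))
w=P["knob"]-P["hub"]; print("knob az",np.degrees(np.arctan2(w[1],w[0])),np.hypot(*w[:2]))
o=[onz(C["top"],p,.119) for p in((240.3,211.5),(254.5,202.2))]; d=o[1]-o[0]; print("grip az",np.degrees(np.arctan2(d[1],d[0])),np.hypot(*d[:2]))
q=onz(C["top"],(286.6,152.5),.289);print(q)
E
```

```text
hub top [ 0.5694 -0.1138  0.249 ]
hub side [ 0.5694 -0.116   0.249 ]
hub tri [ 0.569  -0.1137  0.2506]
knob top [ 0.5989 -0.0897  0.272 ]
knob side [ 0.5958 -0.0794  0.272 ]
knob tri [ 0.5997 -0.0899  0.2648]
grip top [0.4761 0.029  0.115 ]
grip side [0.4752 0.0322 0.115 ]
grip tri [0.4761 0.0292 0.1121]
feed az -56.97463025878407 0.1704483457219609
knob az 37.78184680434433 0.03880367362533169
grip az -57.48420981077372 0.0520698860175654
[ 0.59723588 -0.08832312  0.289     ]
```

Request:
send_rows --pt "0.06 0 0 -0.05 0" --pt "0.06 0.03 -0.02 -0.1 -6" --pt "0.06 0.07 -0.045 -0.11 -13" --pt "0.06 0.11 -0.08 -0.11 -20" --pt "0.06 0.15 -0.11 -0.11 -28" --pt "0.06 0.19 -0.14 -0.11 -36" --pt "0.06 0.23 -0.17 -0.11 -44" --pt "0.06 0.27 -0.2 -0.11 -52" --pt "0.06 0.31 -0.23 -0.11 -60" --pt "0.06 0.35 -0.26 -0.11 -68" --pt "0.06 0.39 -0.28 -0.11 -76" --pt "0.06 0.43 -0.31 -0.11 -84" --pt "0.06 0.47 -0.34 -0.11 -92" --pt "0.06 0.51 -0.365 -0.11 -100" --pt "0.06 0.54 -0.38 -0.11 -106" --pt "0.06 0.556 -0.3895 -0.11 -108.45" --pt "0.06 0.556 -0.3895 -0.11 -108.45" --pt "0.06 0.556 -0.3895 -0.11 -108.45"

```text
t: 2.55
tcp_pos: [0.5961, -0.0922, 0.3412]
orientation: [[-0.539, 0.842, -0.001], [0.842, 0.539, -0.001], [0.0, -0.001, -1.0]]
contact_force: [-0.5, 0.3, -0.5]
grip_width: 0.701
finger_force: 0.0
```

```bash
python3 - <<'E'
from h import *
s=arm.state(); print(s['t'],s['tcp_pos'].round(4),s['orientation'].round(3).tolist(),s['q'].round(1),s['contact_force'].round(2))
print(vision.get_calibration("wrist")); im=vision.snapshot("wrist"); cv2.imwrite("pics/w1.png",im[:,:,::-1])
E
```

```text
2.55 [ 0.5961 -0.0922  0.3412] [[-0.539, 0.842, -0.001], [0.842, 0.539, -0.001], [0.0, -0.001, -1.0]] [-12.9  10.8  89.4  -0.   79.8 -45.5] [-0.48  0.34 -0.49]
{'mtx': array([[325.1922621 ,   0.        , 280.41507784],
       [  0.        , 325.1922621 , 208.77227699],
       [  0.        ,   0.        ,   1.        ]]), 'origin': array([ 0.55834587, -0.03297171,  0.48322985]), 'orientation': array([[ 0.8423117 , -0.51792287, -0.14922096],
       [ 0.53898785,  0.80848111,  0.23632686],
       [-0.00175676, -0.27948916,  0.96014724]])}
```

View pics/w1.png

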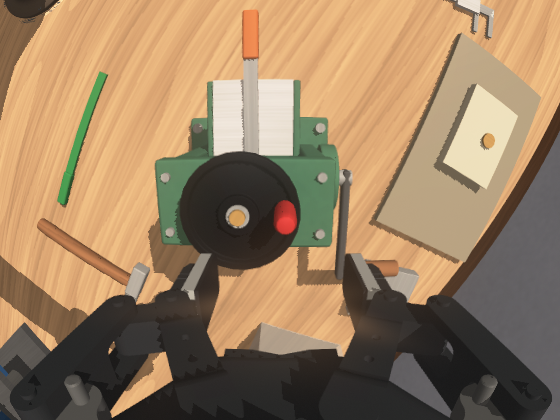

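In the wrist view the hub is at (237,216), the wheel rim spans about 180 to 301 by 152 to 269, the knob is at (286,217), and the grip is at (251,34). The gauge is almost parallel to the mill's feed.

```bash
cat >> h.py <<'E'
def wonz(cal,uv,z):
    K=cal["mtx"]; a=np.array([(uv[0]-K[0,2])/K[0,0],(uv[1]-K[1,2])/K[1,1]]); r=np.hypot(*a)
    n=a/r*np.sin(r); d=cal["orientation"]@np.array([n[0],-n[1],-np.cos(r)]); o=cal["origin"]
    return o+d*(z-o[2])/d[2]
def wlook():
    cal=vision.get_calibration("wrist"); im=vision.snapshot("wrist")
    hsv=cv2.cvtColor(im,cv2.COLOR_RGB2HSV).astype(int); h,s,v=hsv[...,0],hsv[...,1],hsv[...,2]
    box=(100,0,420,290); out={}
    c,st,l=blob((((h<3)|(h>175))&(s>180)&(v>90)).astype(np.uint8),box); out["knob"]=wonz(cal,c,.269); print("knob",c.round(1),st)
    c,st,l=blob(((h>=4)&(h<14)&(s>170)&(v>150)).astype(np.uint8),(200,0,320,150))
    r=cv2.boxPoints(cv2.minAreaRect(np.argwhere(l)[:,::-1].astype(np.float32)))
    out["grip"]=wonz(cal,c,.119); out["gripbox"]=np.array([wonz(cal,p,.119) for p in r]); print("grip",c.round(1),st)
    return cal,im,out
E
python3 - <<'E'
from h import *
cal,im,o=wlook(); print(o)
v=im.max(2); c,st,l=blob((v<45).astype(np.uint8),(150,145,310,272)); 
pts=np.argwhere(l)[:,::-1].astype(np.float32); e=cv2.fitEllipse(cv2.convexHull(pts)); print(e)
hub=wonz(cal,(237,216),.25); hw=wonz(cal,e[0],.243); print("hub",hub,hw,"tip",wonz(cal,(287,208),.289))
w=o["knob"]-hub; print(np.hypot(*w[:2]),np.degrees(np.arctan2(w[1],w[0])))
g=hub-o["grip"]; print(np.hypot(*g[:2]),np.degrees(np.arctan2(g[1],g[0])))
E
```

```text
knob [285.6 217.4] [274 201  23  33 579]
grip [244.   26.4] [243  10   8  38  95]
{'knob': array([ 0.59803461, -0.08914626,  0.269     ]), 'grip': array([0.46743688, 0.03305306, 0.119     ]), 'gripbox': array([[0.47381375, 0.00946317, 0.119     ],
       [0.4549112 , 0.05070406, 0.119     ],
       [0.46214529, 0.053321  , 0.119     ],
       [0.48094069, 0.01214054, 0.119     ]])}
((234.0711212158203, 218.82505798339844), (67.13533020019531, 86.64358520507812), 97.4542465209961)
hub [ 0.5700006  -0.11307558  0.25      ] [ 0.5695712  -0.11873247  0.243     ] tip [ 0.59172162 -0.07832799  0.289     ]
0.03685808668809219 40.483466376250846
0.17852981765134004 -54.936028974060925
```

Request:
send_rows --pt "0.036 0.001 0.002 0.02 0" --pt "0.036 0.001 0.002 0.05 0" --pt "0.036 0.001 0.002 0.075 0" --pt "0.036 0.001 0.002 0.083 0" --pt "0.0 0.001 0.002 0.083 0" --pt "0.0 0.001 0.002 0.083 0" --pt "0.0 0.001 0.002 0.083 0" --pt "0.0 0.001 0.002 0.083 0" --squeeze 25

```text
t: 3.65
tcp_pos: [0.5976, -0.0895, 0.2581]
orientation: [[-0.54, 0.841, -0.001], [0.841, 0.54, -0.0], [0.0, -0.001, -1.0]]
contact_force: [-1.6, -2.0, -5.7]
grip_width: 0.178
finger_force: 25.1
```

Request:
send_rows --pt "0.0 -0.0047 0.0003 0 0" --pt "0.0 -0.0094 0.0001 0 0" --pt "0.0 -0.0185 -0.0023 0 0" --pt "0.0 -0.0267 -0.0069 0 0" --pt "0.0 -0.0334 -0.0135 0 0" --pt "0.0 -0.0381 -0.0216 0 0" --pt "0.0 -0.0381 -0.0216 0 0" --pt "0.0 -0.0381 -0.0216 0 0"

```text
t: 4.65
tcp_pos: [0.6002, -0.1333, 0.2581]
orientation: [[-0.54, 0.842, -0.0], [0.842, 0.54, -0.0], [-0.0, -0.0, -1.0]]
contact_force: [-2.3, 0.8, -6.4]
grip_width: 0.176
finger_force: 27.7
```

```bash
python3 - <<'E'
from h import *
s=arm.state(); R=s['orientation']; print(s['tcp_pos'],R.T@s['contact_force'],s['q'].round(1))
cv2.imwrite("pics/w2.png",vision.snapshot("wrist")[:,:,::-1])
E
```

```text
[ 0.60024229 -0.1333316   0.25812494] [ 1.95381192 -1.50904828  6.35481215] [-16.6  15.2  93.5  -0.   71.2 -49.3]
```

View pics/w2.png

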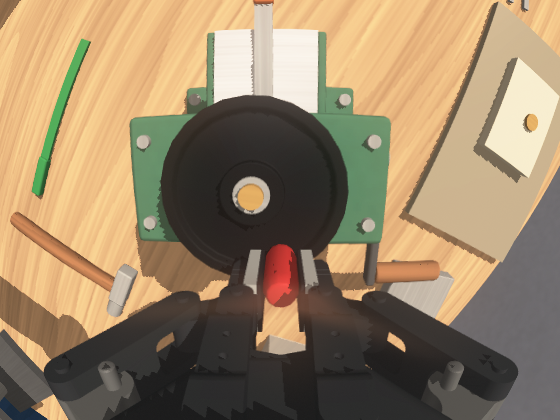

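The fingers hold the knob at (281,275), and the wheel has gone round about 75°. I'll continue to 135°, then release and rise.

Request:
send_rows --pt "0.0 -0.0015 -0.0045 0 0" --pt "0.0 -0.0025 -0.0091 0 0" --pt "0.0 -0.0026 -0.0185 0 0" --pt "0.0 -0.0002 -0.0276 0 0" --pt "0.0 0.0044 -0.0357 0 0" --pt "0.0 0.0044 -0.0357 0 0" --pt "0.0 0.0044 -0.0357 0 0"

```text
t: 5.58
tcp_pos: [0.5677, -0.1489, 0.2582]
orientation: [[-0.54, 0.841, -0.0], [0.841, 0.54, -0.0], [-0.0, -0.0, -1.0]]
contact_force: [0.2, 2.0, -8.1]
grip_width: 0.175
finger_force: 28.0
```

Request:
send_rows --pt "0.036 0 0 0 0" --pt "0.036 0 0 0 0" --pt "0.036 0 0 -0.03 0" --pt "0.036 0 0 -0.06 0" --pt "0.036 0.04 0 -0.065 0" --pt "0.036 0.04 0 -0.065 0"

```text
t: 6.32
tcp_pos: [0.5468, -0.1143, 0.326]
orientation: [[-0.542, 0.841, 0.004], [0.841, 0.542, -0.001], [-0.003, 0.003, -1.0]]
contact_force: [0.2, -0.1, 0.3]
grip_width: 0.423
finger_force: 0.0
```

```bash
python3 - <<'E'
from h import *
s=arm.state(); print(s['t'],s['tcp_pos'],s['contact_force'])
cal,im,o=wlook(); print(o); cv2.imwrite("pics/w3.png",im[:,:,::-1])
E
```

```text
6.325 [ 0.54678805 -0.1143138   0.32596727] [ 0.22835634 -0.08537812  0.32063484]
knob [283.2 271.6] [274 261  18  24 314]
grip [291.3  28. ] [291  11   2  31  43]
{'knob': array([ 0.56612407, -0.14076297,  0.269     ]), 'grip': array([0.46625765, 0.03246424, 0.119     ]), 'gripbox': array([[0.4552138 , 0.04912164, 0.119     ],
       [0.45609887, 0.04971125, 0.119     ],
       [0.47486223, 0.02041237, 0.119     ],
       [0.47398308, 0.01983009, 0.119     ]])}
```

View pics/w3.png

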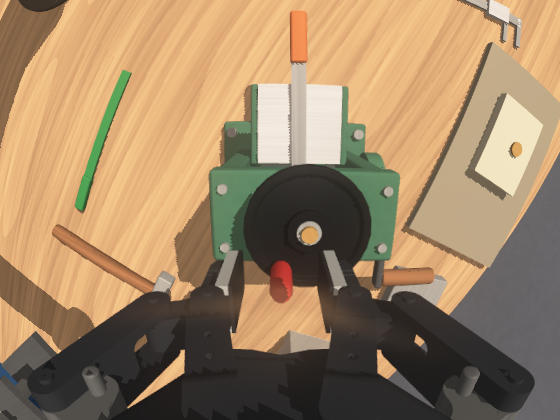

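The grip spans (291–308, 11–63), the hub is at (309,234), and the knob is at (281,280).

```bash
python3 - <<'E'
from h import *
cal=vision.get_calibration("wrist")
a=wonz(cal,(299.3,11.5),.119);b=wonz(cal,(299.8,62.5),.119);c=wonz(cal,(299,150),.115);hub=wonz(cal,(309,234),.25)
az=lambda d:np.degrees(np.arctan2(d[1],d[0]))
print(a,b,(a+b)/2,np.linalg.norm(a-b),az(b-a),az(c-b),hub,az(hub-(a+b)/2))
s=arm.state();t=s['tcp_pos'];print(s['orientation'].T@((a+b)/2-t))
E
```

```text
[0.46322758 0.05240223 0.119     ] [0.49494254 0.00373516 0.119     ] [0.47908506 0.0280687  0.119     ] 0.058088926799215936 -56.90884376667137 -57.3389828833888 [ 0.57080753 -0.1142016   0.25      ] -57.18989350189199
[0.15793381 0.01994534 0.20566396]
```

Request:
send_rows --pt "0.05 0.05 0.01 0 0" --pt "0.05 0.1 0.02 0.02 0" --pt "0.05 0.15 0.02 0.06 0" --pt "0.05 0.158 0.02 0.12 0" --pt "0.05 0.158 0.02 0.18 0" --pt "0.05 0.158 0.02 0.225 0" --pt "0.05 0.158 0.02 0.232 0" --pt "0.05 0.158 0.02 0.232 0"

```text
t: 7.38
tcp_pos: [0.4791, 0.0282, 0.092]
orientation: [[-0.54, 0.842, 0.001], [0.842, 0.54, -0.0], [-0.001, 0.001, -1.0]]
contact_force: [-0.2, 0.6, 0.4]
grip_width: 0.588
finger_force: 0.0
```

```bash
python3 - <<'E'
from h import *
s=arm.state();print(s['t'],s['tcp_pos'],s['orientation'].T@s['contact_force'],s['orientation'].T@(np.array([.4785,.0283,.093])-s['tcp_pos']))
cv2.imwrite("pics/w4.png",vision.snapshot("wrist")[:,:,::-1])
E
```

```text
7.375 [0.47911404 0.02823109 0.09195929] [ 0.5956246   0.14861036 -0.38480073] [ 0.00038869 -0.00047872 -0.00104146]
```

View pics/w4.png

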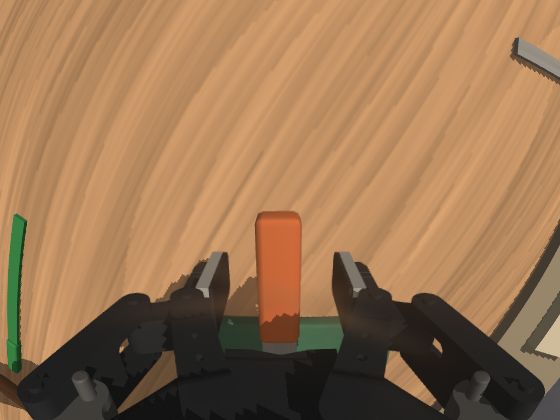

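The grip at (278,275) is centred between the pads, which are at 212 and 348. Now I'll close.

Request:
send_rows --pt "0.01 0 0 0 0" --pt "0.01 0 0 0 0" --pt "0.01 0 0 0 0" --pt "0.01 0 0 0 0" --pt "0.01 0 0 0 0" --squeeze 20

```text
t: 8.05
tcp_pos: [0.4794, 0.0285, 0.0927]
orientation: [[-0.541, 0.841, 0.003], [0.841, 0.541, -0.0], [-0.002, 0.002, -1.0]]
contact_force: [0.1, 0.3, 5.8]
grip_width: 0.207
finger_force: 27.4
```

```bash
cat > f.py <<'E'
from h import *
s=arm.state();print(s['t'],s['tcp_pos'].round(4),"toolF",(s['orientation'].T@s['contact_force']).round(2),s['grip_width'],s['finger_force'])
E
python3 f.py
```

```text
8.05 [0.4794 0.0285 0.0927] toolF [ 0.19  0.22 -5.78] 0.2067777224601866 27.421296536922455
```

Request:
send_rows --pt "0.01 0 0 -0.0007 0" --pt "0.01 0 0 -0.0007 0" --pt "0.01 0 0 -0.0007 0"

```text
t: 8.43
tcp_pos: [0.4792, 0.0285, 0.0927]
orientation: [[-0.541, 0.841, 0.003], [0.841, 0.541, -0.0], [-0.002, 0.002, -1.0]]
contact_force: [2.1, -1.3, 5.9]
grip_width: 0.208
finger_force: 27.3
```

```bash
python3 f.py
```

```text
8.425 [0.4792 0.0285 0.0927] toolF [-2.21  1.11 -5.86] 0.20750034069840892 27.26422905921936
```

Request:
send_rows --pt "0.01 0 0 -0.001 0" --pt "0.01 0 0 -0.001 0" --pt "0.01 0 0 -0.001 0"

```text
t: 8.8
tcp_pos: [0.4777, 0.0287, 0.0929]
orientation: [[-0.54, 0.841, -0.0], [0.841, 0.54, 0.0], [0.0, -0.0, -1.0]]
contact_force: [1.0, -0.2, 5.1]
grip_width: 0.206
finger_force: 27.1
```

```bash
python3 f.py
```

```text
8.8 [0.4777 0.0287 0.0929] toolF [-0.65  0.73 -5.11] 0.20561039759632554 27.068106830120087
```

Request:
send_rows --pt "0.01 0 0 -0.001 0" --pt "0.01 0 0 -0.001 0" --pt "0.01 0 0 -0.001 0" --pt "0.01 0 0 -0.001 0"

```text
t: 9.3
tcp_pos: [0.4767, 0.0288, 0.0933]
orientation: [[-0.54, 0.842, -0.002], [0.842, 0.54, 0.0], [0.001, -0.002, -1.0]]
contact_force: [-1.4, 0.4, -0.2]
grip_width: 0.204
finger_force: 26.6
```

```bash
python3 f.py
```

```text
9.3 [0.4767 0.0288 0.0933] toolF [ 1.07 -0.96  0.21] 0.2036496158496863 26.5615975856781
```

Request:
send_rows --pt "0.01 0.0005 0 0 0" --pt "0.01 0.001 0 0 0" --pt "0.01 0.0015 0 0 0" --pt "0.01 0.002 0 0 0"

```text
t: 9.8
tcp_pos: [0.4767, 0.0304, 0.0939]
orientation: [[-0.54, 0.841, -0.0], [0.841, 0.54, 0.0], [0.0, -0.0, -1.0]]
contact_force: [0.2, 0.2, 0.4]
grip_width: 0.206
finger_force: 26.5
```

```bash
python3 f.py
```

```text
9.8 [0.4767 0.0304 0.0939] toolF [ 0.12  0.26 -0.4 ] 0.20610899769450997 26.46356463432312
```

No drag yet. I'll push the gauge back the 2 mm, release, and go back to the knob for another quarter turn.

Request:
send_rows --pt "0.01 -0.001 0 0 0" --pt "0.01 -0.002 0 0 0" --pt "0.036 -0.002 0 0 0" --pt "0.036 -0.002 0 0 0" --pt "0.036 -0.002 0 -0.05 0" --pt "0.036 -0.002 0 -0.11 0" --pt "0.036 -0.002 0 -0.17 0" --pt "0.036 -0.01 0 -0.225 0" --pt "0.036 -0.06 -0.005 -0.235 0" --pt "0.036 -0.12 -0.012 -0.235 0" --pt "0.036 -0.175 -0.02 -0.235 0" --pt "0.036 -0.2 -0.02 -0.235 0" --pt "0.036 -0.2 -0.02 -0.225 0" --pt "0.036 -0.2 -0.02 -0.19 0" --pt "0.036 -0.2 -0.02 -0.164 0" --pt "0.036 -0.2 -0.02 -0.164 0"

```text
t: 11.8
tcp_pos: [0.5653, -0.1468, 0.2547]
orientation: [[-0.541, 0.841, -0.007], [0.841, 0.541, 0.003], [0.006, -0.004, -1.0]]
contact_force: [-1.1, -0.3, -0.1]
grip_width: 0.422
finger_force: 0.0
```

```bash
python3 f.py
```

```text
11.8 [ 0.5653 -0.1468  0.2547] toolF [ 0.36 -1.02  0.11] 0.4220081001816405 0.0
```

Request:
send_rows --pt "0.036 -0.0015 0 -0.001 0" --pt "0.036 -0.0015 0 -0.001 0" --pt "0.0 -0.0015 0 -0.001 0" --pt "0.0 -0.0015 0 -0.001 0" --pt "0.0 -0.0015 0 -0.001 0" --pt "0.0 -0.0015 0 -0.001 0"

```text
t: 12.55
tcp_pos: [0.5696, -0.15, 0.2603]
orientation: [[-0.54, 0.841, 0.002], [0.841, 0.54, -0.0], [-0.001, 0.002, -1.0]]
contact_force: [0.3, 1.0, 5.0]
grip_width: 0.177
finger_force: 22.3
```

```bash
python3 f.py
```

```text
12.55 [ 0.5696 -0.15    0.2603] toolF [ 0.68  0.77 -5.02] 0.17682056651748518 22.300488352775574
```

Request:
send_rows --pt "0.0 0.003 -0.0036 0 0" --pt "0.0 0.0066 -0.0067 0 0" --pt "0.0 0.0147 -0.0115 0 0" --pt "0.0 0.0237 -0.014 0 0" --pt "0.0 0.0331 -0.0141 0 0" --pt "0.0 0.0422 -0.0117 0 0" --pt "0.0 0.0504 -0.0071 0 0" --pt "0.0 0.0504 -0.0071 0 0" --pt "0.0 0.0504 -0.0071 0 0"

```text
t: 13.68
tcp_pos: [0.5349, -0.1117, 0.2602]
orientation: [[-0.541, 0.841, -0.001], [0.841, 0.541, -0.001], [-0.0, -0.001, -1.0]]
contact_force: [-2.1, 0.9, 9.2]
grip_width: 0.177
finger_force: 22.6
```

```bash
python3 f.py
```

```text
13.675 [ 0.5349 -0.1117  0.2602] toolF [ 1.86 -1.29 -9.16] 0.17690287286494308 22.6033017039299
```

Request:
send_rows --pt "0.036 0 0 0 0" --pt "0.036 0 0 0 0" --pt "0.036 0 0 -0.05 0" --pt "0.036 0.04 0.005 -0.06 0" --pt "0.036 0.09 0.015 -0.06 0" --pt "0.036 0.14 0.026 -0.03 0" --pt "0.036 0.15 0.026 0.03 0" --pt "0.036 0.15 0.026 0.09 0" --pt "0.036 0.15 0.026 0.14 0" --pt "0.036 0.15 0.026 0.162 0" --pt "0.036 0.15 0.026 0.166 0" --pt "0.036 0.15 0.026 0.166 0" --pt "0.036 0.15 0.026 0.166 0"

```text
t: 15.3
tcp_pos: [0.4778, 0.0287, 0.0944]
orientation: [[-0.54, 0.842, 0.003], [0.842, 0.54, -0.0], [-0.002, 0.002, -1.0]]
contact_force: [-0.4, 0.8, 0.2]
grip_width: 0.42
finger_force: 0.0
```

```bash
python3 f.py
```

```text
15.3 [0.4778 0.0287 0.0944] toolF [ 0.87  0.14 -0.15] 0.42048585868088584 0.0
```

Request:
send_rows --pt "0.01 0 0 0 0" --pt "0.01 0 0 0 0" --pt "0.01 0 0 0 0" --pt "0.01 0 0 0 0"

```text
t: 15.8
tcp_pos: [0.4775, 0.0288, 0.0942]
orientation: [[-0.54, 0.841, 0.002], [0.841, 0.54, -0.0], [-0.001, 0.002, -1.0]]
contact_force: [-1.9, 0.2, 6.8]
grip_width: 0.204
finger_force: 23.9
```

```bash
python3 f.py
```

```text
15.8 [0.4775 0.0288 0.0942] toolF [ 1.15 -1.47 -6.84] 0.20429516133578485 23.92856240272522
```

Press-down of about 6.8 N. I'll raise to null it, then pull gently.

Request:
send_rows --pt "0.01 0 0 -0.001 0" --pt "0.01 0 0 -0.002 0" --pt "0.01 0 0 -0.002 0" --pt "0.01 0 0 -0.002 0"

```text
t: 16.3
tcp_pos: [0.4762, 0.0288, 0.0947]
orientation: [[-0.54, 0.841, -0.001], [0.841, 0.54, -0.0], [0.0, -0.0, -1.0]]
contact_force: [0.5, -0.4, -1.3]
grip_width: 0.205
finger_force: 23.0
```

```bash
python3 f.py
```

```text
16.3 [0.4762 0.0288 0.0947] toolF [-0.59  0.16  1.27] 0.2049763462599986 23.029610216617584
```

Request:
send_rows --pt "0.01 0.0005 0 0 0" --pt "0.01 0.001 0 0 0" --pt "0.01 0.0015 0 0 0" --pt "0.01 0.002 0 0 0"

```text
t: 16.8
tcp_pos: [0.4752, 0.0305, 0.0949]
orientation: [[-0.54, 0.842, -0.0], [0.842, 0.54, -0.0], [0.0, -0.0, -1.0]]
contact_force: [-0.6, -1.0, -0.9]
grip_width: 0.208
finger_force: 23.0
```

```bash
python3 f.py
```

```text
16.8 [0.4752 0.0305 0.0949] toolF [-0.53 -1.01  0.89] 0.20780567679440906 22.998697757720947
```

Still free. I'll push it back and turn another quarter.

Request:
send_rows --pt "0.01 -0.001 0 0 0" --pt "0.01 -0.002 0 0 0" --pt "0.036 -0.002 0 0 0" --pt "0.036 -0.002 0 0 0" --pt "0.036 -0.002 0 -0.06 0" --pt "0.036 -0.002 0 -0.12 0" --pt "0.036 -0.005 0 -0.18 0" --pt "0.036 -0.03 -0.006 -0.225 0" --pt "0.036 -0.08 -0.018 -0.23 0" --pt "0.036 -0.13 -0.027 -0.23 0" --pt "0.036 -0.151 -0.027 -0.22 0" --pt "0.036 -0.151 -0.027 -0.185 0" --pt "0.036 -0.151 -0.027 -0.164 0" --pt "0.036 -0.151 -0.027 -0.164 0" --pt "0.036 -0.151 -0.027 -0.164 0" --pt "0.0 -0.151 -0.027 -0.164 0" --pt "0.0 -0.151 -0.027 -0.164 0" --pt "0.0 -0.151 -0.027 -0.164 0" --pt "0.0 -0.151 -0.027 -0.164 0"

```text
t: 19.18
tcp_pos: [0.5341, -0.1113, 0.2603]
orientation: [[-0.54, 0.841, 0.0], [0.841, 0.54, -0.001], [-0.001, -0.0, -1.0]]
contact_force: [-4.2, -1.0, 5.5]
grip_width: 0.177
finger_force: 21.4
```

```bash
python3 f.py
```

```text
19.175 [ 0.5341 -0.1113  0.2603] toolF [ 1.38 -4.05 -5.53] 0.1767217850166172 21.435322165489197
```

Request:
send_rows --pt "0.0 0.0036 0.003 0 0" --pt "0.0 0.0067 0.0066 0 0" --pt "0.0 0.0115 0.0147 0 0" --pt "0.0 0.014 0.0237 0 0" --pt "0.0 0.0141 0.0331 0 0" --pt "0.0 0.0117 0.0422 0 0" --pt "0.0 0.0071 0.0504 0 0" --pt "0.0 0.0071 0.0504 0 0" --pt "0.0 0.0071 0.0504 0 0"

```text
t: 20.3
tcp_pos: [0.5741, -0.0766, 0.2604]
orientation: [[-0.54, 0.842, 0.004], [0.842, 0.54, 0.002], [-0.0, 0.005, -1.0]]
contact_force: [-0.4, 4.4, 5.9]
grip_width: 0.177
finger_force: 22.7
```

```bash
python3 f.py
```

```text
20.3 [ 0.5741 -0.0766  0.2604] toolF [ 3.94  2.03 -5.93] 0.17731089621563234 22.711315155029297
```

Request:
send_rows --pt "0.036 0 0 0 0" --pt "0.036 0 0 0 0" --pt "0.036 0 0 -0.05 0" --pt "0.036 0.04 -0.005 -0.06 0" --pt "0.036 0.09 -0.015 -0.06 0" --pt "0.036 0.13 -0.022 -0.03 0" --pt "0.036 0.141 -0.022 0.03 0" --pt "0.036 0.141 -0.022 0.09 0" --pt "0.036 0.141 -0.022 0.14 0" --pt "0.036 0.141 -0.022 0.162 0" --pt "0.036 0.141 -0.022 0.165 0" --pt "0.036 0.141 -0.022 0.165 0" --pt "0.036 0.141 -0.022 0.165 0"

```text
t: 21.92
tcp_pos: [0.4796, 0.0287, 0.0955]
orientation: [[-0.54, 0.842, 0.003], [0.842, 0.54, -0.0], [-0.002, 0.003, -1.0]]
contact_force: [0.3, -0.4, -0.4]
grip_width: 0.424
finger_force: 0.0
```

```bash
python3 f.py
```

```text
21.925 [0.4796 0.0287 0.0955] toolF [-0.5   0.09  0.37] 0.4237974876661002 0.0
```

Request:
send_rows --pt "0.036 0 -0.0015 0 0" --pt "0.01 0 -0.0015 0 0" --pt "0.01 0 -0.0015 0 0" --pt "0.01 0 -0.0015 0 0" --pt "0.01 0 -0.0015 0 0" --pt "0.01 0 -0.0015 -0.001 0" --pt "0.01 0 -0.0015 -0.002 0" --pt "0.01 0 -0.0015 -0.002 0" --pt "0.01 0 -0.0015 -0.002 0"

```text
t: 23.05
tcp_pos: [0.4769, 0.0278, 0.0958]
orientation: [[-0.54, 0.841, 0.0], [0.841, 0.54, -0.0], [-0.0, -0.0, -1.0]]
contact_force: [1.7, -2.9, -2.8]
grip_width: 0.204
finger_force: 24.2
```

```bash
python3 f.py
```

```text
23.05 [0.4769 0.0278 0.0958] toolF [-3.36 -0.11  2.85] 0.20362451728234235 24.174664914608
```

Request:
send_rows --pt "0.01 0.0005 0 0 0" --pt "0.01 0.001 0 0 0" --pt "0.01 0.0015 0 0 0" --pt "0.01 0.002 0 0 0"

```text
t: 23.55
tcp_pos: [0.4773, 0.0282, 0.0964]
orientation: [[-0.541, 0.841, 0.003], [0.841, 0.541, -0.003], [-0.004, 0.001, -1.0]]
contact_force: [4.7, -8.2, -2.5]
grip_width: 0.206
finger_force: 24.1
```

```bash
python3 f.py
```

```text
23.55 [0.4773 0.0282 0.0964] toolF [-9.46 -0.47  2.51] 0.2056768583712579 24.105244874954224
```

Contact now. I'll lower slightly to null the lift and pull a little more to find the sliding force.

Request:
send_rows --pt "0.01 0.0002 0 0.0004 0" --pt "0.01 0.0005 0 0.0006 0" --pt "0.01 0.0008 0 0.0006 0" --pt "0.01 0.001 0 0.0006 0"

```text
t: 24.05
tcp_pos: [0.4774, 0.0285, 0.0961]
orientation: [[-0.541, 0.841, 0.005], [0.841, 0.541, -0.004], [-0.006, 0.002, -1.0]]
contact_force: [4.6, -8.5, -1.8]
grip_width: 0.205
finger_force: 24.1
```

```bash
python3 f.py
```

```text
24.05 [0.4774 0.0285 0.0961] toolF [-9.65 -0.72  1.89] 0.20455922559765505 24.143709540367126
```

Request:
send_rows --pt "0.01 0.0005 0 0.0003 0" --pt "0.01 0.001 0 0.0005 0" --pt "0.01 0.0015 0 0.0005 0" --pt "0.01 0.002 0 0.0005 0"

```text
t: 24.55
tcp_pos: [0.4771, 0.0298, 0.0959]
orientation: [[-0.541, 0.841, 0.006], [0.841, 0.541, -0.004], [-0.007, 0.003, -1.0]]
contact_force: [5.0, -11.4, -1.6]
grip_width: 0.206
finger_force: 24.2
```

```bash
python3 f.py
```

```text
24.55 [0.4771 0.0298 0.0959] toolF [-12.24  -1.96   1.72] 0.20641225653380418 24.2105832695961
```

Request:
send_rows --pt "0.01 0.0002 0 0.0004 0" --pt "0.01 0.0004 0 0.0006 0" --pt "0.01 0.0006 0 0.0006 0" --pt "0.01 0.0008 0 0.0006 0" --pt "0.01 0.001 0 0.0006 0" --pt "0.01 0.0012 0 0.0006 0" --pt "0.01 0.0014 0 0.0006 0"

```text
t: 25.42
tcp_pos: [0.4766, 0.0308, 0.0955]
orientation: [[-0.541, 0.841, 0.007], [0.841, 0.541, -0.005], [-0.008, 0.003, -1.0]]
contact_force: [5.8, -10.9, -1.2]
grip_width: 0.205
finger_force: 24.3
```

```bash
python3 f.py
```

```text
25.425 [0.4766 0.0308 0.0955] toolF [-12.24  -1.03   1.33] 0.20543096092440816 24.26076114177704
```

Sliding drag is about 11.5 to 12 N, which is somewhat too tight. I'll back the wheel off about 36°.

Request:
send_rows --pt "0.01 -0.002 0 0 0" --pt "0.01 -0.003 0 0 0" --pt "0.036 -0.003 0 0 0" --pt "0.036 -0.003 0 0 0" --pt "0.036 -0.003 0 -0.06 0" --pt "0.036 -0.003 0 -0.12 0" --pt "0.036 -0.005 0.003 -0.18 0" --pt "0.036 -0.03 0.008 -0.225 0" --pt "0.036 -0.08 0.018 -0.23 0" --pt "0.036 -0.13 0.0235 -0.23 0" --pt "0.036 -0.147 0.0235 -0.22 0" --pt "0.036 -0.147 0.0235 -0.185 0" --pt "0.036 -0.147 0.0235 -0.165 0" --pt "0.036 -0.147 0.0235 -0.165 0" --pt "0.036 -0.147 0.0235 -0.165 0" --pt "0.0 -0.147 0.0235 -0.165 0" --pt "0.0 -0.147 0.0235 -0.165 0" --pt "0.0 -0.147 0.0235 -0.165 0" --pt "0.0 -0.147 0.0235 -0.165 0"

```text
t: 27.8
tcp_pos: [0.5734, -0.0778, 0.2607]
orientation: [[-0.54, 0.842, 0.002], [0.842, 0.54, -0.001], [-0.002, 0.002, -1.0]]
contact_force: [0.2, -0.6, 5.8]
grip_width: 0.181
finger_force: 22.4
```

```bash
python3 f.py
```

```text
27.8 [ 0.5734 -0.0778  0.2607] toolF [-0.68 -0.13 -5.83] 0.1810362741226118 22.40197777748108
```

Request:
send_rows --pt "0.0 0.003 -0.0048 0 0" --pt "0.0 0.0053 -0.01 0 0" --pt "0.0 0.0067 -0.0154 0 0" --pt "0.0 0.0072 -0.021 0 0" --pt "0.0 0.0072 -0.021 0 0" --pt "0.0 0.0072 -0.021 0 0" --pt "0.0 0.0072 -0.021 0 0"

```text
t: 28.68
tcp_pos: [0.5519, -0.0831, 0.2606]
orientation: [[-0.54, 0.842, 0.003], [0.842, 0.54, -0.001], [-0.002, 0.002, -1.0]]
contact_force: [0.8, -0.7, 6.0]
grip_width: 0.174
finger_force: 22.8
```

```bash
python3 f.py
```

```text
28.675 [ 0.5519 -0.0831  0.2606] toolF [-1.    0.3  -6.01] 0.1737930243348584 22.82510071992874
```

Request:
send_rows --pt "0.036 0 0 0 0" --pt "0.036 0 0 0 0" --pt "0.036 0 0 -0.05 0" --pt "0.036 0.04 0 -0.06 0" --pt "0.036 0.09 -0.002 -0.06 0" --pt "0.036 0.125 -0.002 -0.03 0" --pt "0.036 0.137 -0.002 0.03 0" --pt "0.036 0.137 -0.002 0.09 0" --pt "0.036 0.137 -0.002 0.14 0" --pt "0.036 0.137 -0.002 0.161 0" --pt "0.036 0.137 -0.002 0.164 0" --pt "0.036 0.137 -0.002 0.164 0" --pt "0.036 0.137 -0.002 0.164 0"

```text
t: 30.3
tcp_pos: [0.4766, 0.0313, 0.0967]
orientation: [[-0.54, 0.841, 0.003], [0.842, 0.54, -0.0], [-0.002, 0.002, -1.0]]
contact_force: [0.2, 0.5, 0.0]
grip_width: 0.424
finger_force: 0.0
```

```bash
python3 f.py
```

```text
30.3 [0.4766 0.0313 0.0967] toolF [ 0.32  0.45 -0.04] 0.42405915024384977 0.0
```

Request:
send_rows --pt "0.01 0 0 0 0" --pt "0.01 0 0 0 0" --pt "0.01 0 0 0 0" --pt "0.01 0 0 0 0" --pt "0.01 0 0 -0.0005 0" --pt "0.01 0 0 -0.0005 0" --pt "0.01 0 0 -0.0005 0"

```text
t: 31.18
tcp_pos: [0.4761, 0.0312, 0.0962]
orientation: [[-0.54, 0.841, 0.002], [0.841, 0.54, -0.0], [-0.001, 0.001, -1.0]]
contact_force: [1.0, -2.2, 3.7]
grip_width: 0.208
finger_force: 25.0
```

```bash
python3 f.py
```

```text
31.175 [0.4761 0.0312 0.0962] toolF [-2.45 -0.33 -3.7 ] 0.20808558510056058 25.044769048690796
```

Request:
send_rows --pt "0.01 0.0003 0 -0.0006 0" --pt "0.01 0.0006 0 -0.001 0" --pt "0.01 0.0009 0 -0.001 0" --pt "0.01 0.0012 0 -0.001 0"

```text
t: 31.68
tcp_pos: [0.4756, 0.031, 0.0966]
orientation: [[-0.541, 0.841, 0.002], [0.841, 0.542, -0.003], [-0.004, 0.0, -1.0]]
contact_force: [4.8, -7.1, -0.8]
grip_width: 0.203
finger_force: 24.4
```

```bash
python3 f.py
```

```text
31.675 [0.4756 0.031  0.0966] toolF [-8.58  0.23  0.81] 0.20339440214841517 24.362874627113342
```

Request:
send_rows --pt "0.01 0.0004 0 0 0" --pt "0.01 0.0008 0 0 0" --pt "0.01 0.0012 0 0 0" --pt "0.01 0.0016 0 0 0" --pt "0.01 0.002 0 0 0"

```text
t: 32.3
tcp_pos: [0.4749, 0.0323, 0.0967]
orientation: [[-0.542, 0.841, 0.003], [0.841, 0.542, -0.003], [-0.004, 0.001, -1.0]]
contact_force: [4.5, -7.7, -0.9]
grip_width: 0.205
finger_force: 24.3
```

```bash
python3 f.py
```

```text
32.3 [0.4749 0.0323 0.0967] toolF [-8.9  -0.37  0.93] 0.2048851611620084 24.319201111793518
```

Request:
send_rows --pt "0.01 0.0002 0 0.0004 0" --pt "0.01 0.0004 0 0.0007 0" --pt "0.01 0.0006 0 0.0007 0" --pt "0.01 0.0008 0 0.0007 0" --pt "0.01 0.001 0 0.0007 0" --pt "0.01 0.0012 0 0.0007 0"

```text
t: 33.05
tcp_pos: [0.4749, 0.0328, 0.0964]
orientation: [[-0.541, 0.841, 0.004], [0.841, 0.542, -0.004], [-0.006, 0.001, -1.0]]
contact_force: [4.8, -8.8, 0.7]
grip_width: 0.207
finger_force: 24.5
```

```bash
python3 f.py
```

```text
33.05 [0.4749 0.0328 0.0964] toolF [-10.04  -0.76  -0.64] 0.2074746384917152 24.521656930446625
```

About 9 N, still slightly high. I'll back off a further 22° or so.

Request:
send_rows --pt "0.01 -0.0015 0 0 0" --pt "0.01 -0.0025 0 0 0" --pt "0.036 -0.0025 0 0 0" --pt "0.036 -0.0025 0 0 0" --pt "0.036 -0.0025 0 -0.06 0" --pt "0.036 -0.0025 0 -0.12 0" --pt "0.036 -0.005 0 -0.18 0" --pt "0.036 -0.03 0.002 -0.225 0" --pt "0.036 -0.08 0.002 -0.23 0" --pt "0.036 -0.125 0.002 -0.23 0" --pt "0.036 -0.1415 0.002 -0.22 0" --pt "0.036 -0.1415 0.002 -0.185 0" --pt "0.036 -0.1415 0.002 -0.1635 0" --pt "0.036 -0.1415 0.002 -0.1635 0" --pt "0.036 -0.1415 0.002 -0.1635 0" --pt "0.0 -0.1415 0.002 -0.1635 0" --pt "0.0 -0.1415 0.002 -0.1635 0" --pt "0.0 -0.1415 0.002 -0.1635 0" --pt "0.0 -0.1415 0.002 -0.1635 0"

```text
t: 35.42
tcp_pos: [0.5518, -0.0828, 0.261]
orientation: [[-0.54, 0.841, 0.002], [0.841, 0.54, 0.0], [-0.001, 0.002, -1.0]]
contact_force: [-0.7, 1.9, 6.1]
grip_width: 0.175
finger_force: 23.0
```

```bash
python3 f.py
```

```text
35.425 [ 0.5518 -0.0828  0.261 ] toolF [ 2.    0.45 -6.07] 0.17454614498094534 22.97597497701645
```

Request:
send_rows --pt "0.0 -0.0002 -0.0035 0 0" --pt "0.0 -0.0005 -0.0069 0 0" --pt "0.0 -0.0013 -0.0103 0 0" --pt "0.0 -0.0024 -0.0135 0 0" --pt "0.0 -0.0024 -0.0135 0 0" --pt "0.0 -0.0024 -0.0135 0 0"

```text
t: 36.17
tcp_pos: [0.5415, -0.0923, 0.261]
orientation: [[-0.54, 0.842, 0.002], [0.842, 0.54, -0.0], [-0.001, 0.001, -1.0]]
contact_force: [-1.5, 0.9, 6.3]
grip_width: 0.175
finger_force: 23.0
```

```bash
python3 f.py
```

```text
36.175 [ 0.5415 -0.0923  0.261 ] toolF [ 1.53 -0.78 -6.29] 0.17541019847299022 22.972506880760193
```

Request:
send_rows --pt "0.036 0 0 0 0" --pt "0.036 0 0 0 0" --pt "0.036 0 0 -0.05 0" --pt "0.036 0.04 0.004 -0.06 0" --pt "0.036 0.09 0.009 -0.06 0" --pt "0.036 0.13 0.0114 -0.03 0" --pt "0.036 0.1405 0.0114 0.03 0" --pt "0.036 0.1405 0.0114 0.09 0" --pt "0.036 0.1405 0.0114 0.14 0" --pt "0.036 0.1405 0.0114 0.161 0" --pt "0.036 0.1405 0.0114 0.164 0" --pt "0.036 0.1405 0.0114 0.164 0" --pt "0.01 0.1405 0.0114 0.164 0" --pt "0.01 0.1405 0.0114 0.164 0" --pt "0.01 0.1405 0.0114 0.164 0" --pt "0.01 0.1405 0.0114 0.164 0" --pt "0.01 0.1405 0.0114 0.163 0" --pt "0.01 0.1405 0.0114 0.163 0" --pt "0.01 0.1405 0.0114 0.163 0"

```text
t: 38.55
tcp_pos: [0.4755, 0.0317, 0.0969]
orientation: [[-0.541, 0.841, 0.002], [0.841, 0.541, -0.001], [-0.002, 0.001, -1.0]]
contact_force: [2.6, -2.2, 2.5]
grip_width: 0.206
finger_force: 24.7
```

```bash
python3 f.py
```

```text
38.55 [0.4755 0.0317 0.0969] toolF [-3.25  1.05 -2.53] 0.206294700459324 24.715586006641388
```

Request:
send_rows --pt "0.01 0.0004 0 -0.0003 0" --pt "0.01 0.0008 0 -0.0005 0" --pt "0.01 0.0012 0 -0.0005 0" --pt "0.01 0.0016 0 -0.0005 0" --pt "0.01 0.002 0 -0.0005 0"

```text
t: 39.17
tcp_pos: [0.4746, 0.0328, 0.0972]
orientation: [[-0.541, 0.841, 0.002], [0.841, 0.541, -0.002], [-0.003, 0.001, -1.0]]
contact_force: [3.9, -6.1, -0.5]
grip_width: 0.206
finger_force: 24.4
```

```bash
python3 f.py
```

```text
39.175 [0.4746 0.0328 0.0972] toolF [-7.25 -0.05  0.48] 0.2062736298109383 24.382224082946777
```

Request:
send_rows --pt "0.01 0.0004 0 0 0" --pt "0.01 0.0008 0 0 0" --pt "0.01 0.0012 0 0 0" --pt "0.01 0.0016 0 0 0"

```text
t: 39.67
tcp_pos: [0.4738, 0.0341, 0.0971]
orientation: [[-0.541, 0.841, 0.002], [0.841, 0.541, -0.002], [-0.003, 0.001, -1.0]]
contact_force: [3.2, -6.0, 0.0]
grip_width: 0.209
finger_force: 24.4
```

```bash
python3 f.py
```

```text
39.675 [0.4738 0.0341 0.0971] toolF [-6.81 -0.58  0.01] 0.20882496132947065 24.383215606212616
```

Steady pull of about 6.8 N with no vertical force. I'll draw it out a centimetre.

Request:
send_rows --pt "0.01 0.0005 0 0 0" --pt "0.01 0.001 0 0 0" --pt "0.01 0.0015 0 0 0" --pt "0.01 0.002 0 0 0" --pt "0.01 0.0025 0 0 0" --pt "0.01 0.003 0 0 0" --pt "0.01 0.0035 0 0 0" --pt "0.01 0.004 0 0 0" --pt "0.01 0.0045 0 0 0" --pt "0.01 0.005 0 0 0"

```text
t: 40.92
tcp_pos: [0.471, 0.0383, 0.0971]
orientation: [[-0.541, 0.841, 0.002], [0.841, 0.541, -0.002], [-0.003, 0.001, -1.0]]
contact_force: [3.0, -6.7, -0.4]
grip_width: 0.21
finger_force: 24.4
```

```bash
python3 f.py
```

```text
40.925 [0.471  0.0383 0.0971] toolF [-7.22 -1.09  0.4 ] 0.20982619378267484 24.385338127613068
```

Request:
send_rows --pt "0.01 0.0005 0 0 0" --pt "0.01 0.001 0 0 0" --pt "0.01 0.0015 0 0 0" --pt "0.01 0.002 0 0 0" --pt "0.01 0.0025 0 0 0" --pt "0.01 0.003 0 0 0" --pt "0.01 0.0035 0 0 0" --pt "0.01 0.004 0 0 0" --pt "0.01 0.0045 0 0 0" --pt "0.01 0.005 0 0 0" --pt "0.01 0.0055 0 0 0" --pt "0.01 0.006 0 0 0"

```text
t: 42.42
tcp_pos: [0.4678, 0.0433, 0.0971]
orientation: [[-0.541, 0.841, 0.002], [0.841, 0.541, -0.002], [-0.003, 0.001, -1.0]]
contact_force: [3.5, -6.0, -1.5]
grip_width: 0.205
finger_force: 24.4
```

```bash
python3 f.py
```

```text
42.425 [0.4678 0.0433 0.0971] toolF [-6.99 -0.31  1.57] 0.20498433456204293 24.38599705696106
```

Drawn about 13 mm at a steady 7 N. Now I'll relax, release and retreat.

Request:
send_rows --pt "0.01 -0.001 0 0 0" --pt "0.01 -0.002 0 0 0" --pt "0.05 -0.002 0 0 0" --pt "0.05 -0.002 0 0 0" --pt "0.05 -0.002 0 0 0" --pt "0.05 -0.002 0 -0.03 0" --pt "0.05 -0.002 0 -0.08 0" --pt "0.05 -0.002 0 -0.14 0" --pt "0.05 -0.002 0 -0.2 0" --pt "0.05 0 0 -0.25 0" --pt "0.05 0 0 -0.25 0" --pt "0.05 0 0 -0.25 0"

```text
t: 43.92
tcp_pos: [0.4661, 0.0445, 0.3462]
orientation: [[-0.54, 0.841, -0.001], [0.841, 0.54, 0.0], [0.001, -0.001, -1.0]]
contact_force: [-0.6, 0.0, 0.4]
grip_width: 0.587
finger_force: 0.0
```

```bash
python3 f.py; python3 - <<'E'
from h import *
w=vision.snapshot("wrist"); s=vision.snapshot("side")
s=cv2.resize(s[140:350,140:420],(533,400)); w=w[:,:]; w=cv2.resize(w,(267,200))
p=np.zeros((400,800,3),np.uint8); p[:,:533]=s; p[:200,533:]=w
cv2.imwrite("pics/end.png",p[:,:,::-1])
E
```

```text
43.925 [0.4661 0.0445 0.3462] toolF [ 0.35 -0.54 -0.39] 0.5868854917878094 0.0
```

View pics/end.png

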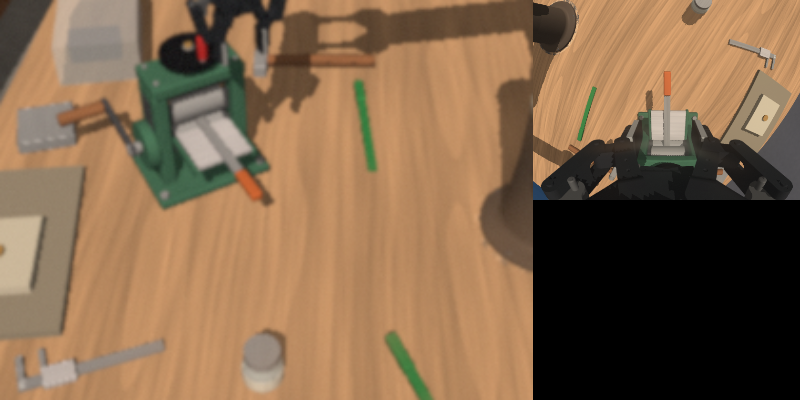

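The gauge lies straight in the rolls with its orange grip at (250,187), the hand is clear of it, and everything else is undisturbed. Handing in.

```bash
python3 -c "
from rig import arm
print(arm.hand_in())"
```

```text
the job is handed in; nothing more can be done
None
```

The job is handed in: the gauge was drawn out about 13 mm at a steady 7 N or so, and it lies in the rolls with that drag, with the hand clear of it; the first contact came in at about 12 N, so I backed the wheel off about 58° to get there.

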